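Open the air box and set the carburettor's mixture screw

ROBOT

A 7-joint arm with a two-finger parallel gripper is mounted at the origin on the work surface. World frame = base frame: x ahead of the robot, y to its left, z up, the work surface at z = 0. Lengths are in m, angles in rad, forces in N, time in s.
With the tool pointing down it reaches from about 0.425 to 1.025 m from the base axis. Payload 9.4 kg.
Tool frame: the origin (TCP) lies between the finger pads; the fingertips stand 25 mm ahead of it and the grasp point (between the pads) lies 6 mm ahead of it; x points along the fingers, z is the direction in which the jaws open and shut, and the axes are right-handed (so a half turn about x gives the same grasp; the last joint's range is limited). The gripper opens to 85 mm and grips with 20 to 120 N. Pads are 22 mm wide; open, the fingers measure 114 mm over their backs; the gripper's body (76 mm by 85 mm) begins 54 mm behind the grasp point. The pads swing forward as they close: fully open they stand 13 mm farther back than shut.
Start: joints at [-1.351, 0.599, -0.003, 1.599, 0.002, 0.943, -0.08], TCP at [0.212, 0.693, 0.256] pointing down, gripper open.
Joint ranges: [-2.57, 2.57], [-0.35, 1.97], [-1.29, 1.29], [0.11, 2.56], [-1.05, 4.19], [0.11, 1.86], [-2.63, 2.63]. Speed limits (rad/s): [2.22, 2.22, 3.01, 3.01, 3.14, 3.14, 3.14].

INTERFACE

Orientations are given as a unit quaternion [w, x, y, z].
In Python, from cell import manip gives the robot as it stands. Calls block until the motion is done:
- manip.move_to(position, orientation): joint-space move of the TCP to a pose.
- manip.movel(position, frame=None, velocity=0.15, force_limit=None): straight line of the TCP; frame=None keeps the orientation; velocity is the mean speed in m/s. With force_limit (N) it stops when the force on the tool has changed by that much, and returns True; else False.
- manip.goto_joints(angles): joint-space move.
- manip.move_gripper(opening, f_grip=None): finger opening in m; f_grip is the grip in N (None keeps the last); returns when the fingers have stopped.
- manip.hold(seconds).
- manip.solve_ik(position, orientation): joint angles nearest the present ones, or None.
- manip.read_state(): the state.
- manip.camera(name): name is "scene" or "top" or "wrist"; returns a dict with "pixels" (420x560x3 uint8, red, green, blue), "fx", "fy", "cx", "cy" (pixels), "rvec" (rotation vector, rad) and "tvec" (3), from world to camera coordinates, as OpenCV has them; the wrist camera has in their place "mount" (4x4, takes a point from camera to tool coordinates, whose origin is the TCP and whose axes are the tool frame's). Camera axes: x right, y down, z forward; pixel columns grow to the right and rows downward; lengths in m; the calibration is good to about 2 mm. A picture is of the moment at which its call begins: read the wrist's pose just before it. There is no depth.
A pose or a line that the arm cannot do raises manip.IKError and nothing moves.
- manip.finish_job(): hands the job in, once; it reports no verdict.
The state is a dict: "time": time; "joint_pos": joint angles; "qvel": joint speeds; "effort": joint torques, N m; "tcp_pos": TCP position; "eef_rot": TCP orientation; "ft_force": force on the tool from outside, world axes, zero at the start; "wrist_torque": the same for the moment, N m; "opening": finger opening in m.
Only numpy, scipy, OpenCV 4.12 (cv2) and the standard library are available. Lean on these libraries where they do the work, as an engineer would, in place of code of your own. Each camera call takes 0.05 s, during which the arm holds its last target.

TASK

Press down the release tab of the air-box cover and, keeping it pressed, slide the cover back along its rails to its stop. Then turn the knurled mixture screw underneath clockwise until it bottoms and back it off half a turn. Leave the cover fully open, let go, and do not disturb the other parts lying on the bench.

Things in the scene. Friction and masses are not known exactly. Their poses are not given: they have to be found in the camera images.
- airbox: Dark grey moulded mower air box, carburettor under it, on a steel plate (270 x 150 x 14 mm) too heavy to shift. Origin: on the bench under the mixture screw's axis. x: the way the cover slides open, z up. Box: x -50 to 152 mm, y -54 to 54; rails along both long sides, tops at z = 108 mm. A latch bridge (x -64 to -46, y -30 to 30, top z = 114 mm) spans the free end of the release tab.
- bay_floor (a point): Middle of the floor of the open-topped bay under the shut cover, z = 62 mm, under the mixture screw. Axes as the air box's. Free from 45 mm on its -x side to 45 mm on its +x side and 46 mm to each side in y (between the rail lips). On its +x side the box goes on, closed by a deck at z = 98 mm over which the cover slides.
- cover (a joint): How far the cover is open, m: 0 shut, 0.100 at its stop. Slides along the air box's +x with about 2 N of friction and stays where it is left. When shut it is latched: it cannot move over 2 mm until the release tab is down. Flat grey plastic plate, 93 mm long (x), 102 wide, 4 thick, top at z = 104.5 mm.
- cover_mid (a point): Point on the cover's top, midway between the rails; with the cover shut it lies above the mixture screw's axis, z = 104.5 mm. Moves with the cover; axes as the air box's. The cover reaches 45 mm to its -x side and 48 mm to its +x side.
- release_tab (a joint): Angle of the release tab, rad: 0 up (it springs back), 0.06 down on its stop. A springy tongue, U-cut in mid-cover: 40 mm wide, 83 long, 4 thick, rooted 28 mm on cover_mid's +x side, free end under the bridge. Pushed down 2.1 mm at tab_pad (4.5 N) it unlatches; its stop is 3.4 mm down (6.5 N). It must stay down for the first 10 mm of the cover's travel; after that it may rise.
- tab_pad (a point): Middle of the ribbed thumb pad on top of the tab, 28 mm on cover_mid's -x side, z = 104.5 mm; axes as the air box's, moves with the cover. The pad is 36 mm wide (y) and free from 18 mm on its -x side (the bridge, when shut) to 20 mm on its +x side, where a thumb ridge (6 mm high, 6 long, 36 wide) stands across the tab for pushing the cover along.
- mixture_screw (a joint): How far the mixture screw is backed out from its bottom, rad: 0 bottomed (hard stop), growing anticlockwise seen from above; 6.28 is a full turn. Starts 0.5 to 1.3 rad out, turns with about 0.04 N m and stays where it is left.
- screw_top (a point): Centre of the top of the mixture screw's knurled brass head: 18 mm across, 16 mm tall, axis vertical, top at z = 97 mm (4 mm under the shut cover: it can be held only once the cover is open). Below the head is only a 15 mm wide boss and spring down to the bay floor. A dark screwdriver slot lies along this point's x, which is the air box's x when bottomed. The point turns with the screw.
- canister: Bystander: squat tin canister with knurled screw lid, 82 mm across, 70 mm tall, standing loose. Origin at the centre of its underside.
- starter_cup: Bystander: grey aluminium recoil starter cup, 78 mm across, 34 mm tall, open side up, loose. Origin at the centre of its underside.
- extension_bar: Bystander: chrome socket extension bar, 148 mm long along its x, 18 mm thick, lying loose. Origin at mid-length on its underside.
- throttle_lever: Bystander: green plastic throttle lever, 116 mm long along its x, 32 mm wide, 12 mm tall, lying loose. Origin under its round hub; the paddle lies to +x.

How it is judged:
On the way, in this order (a step that is already met when the one before it is completed fails the run):
1. the cover is slid open to its stop (value of joint cover above 0.094 m), for 0.2 s.
2. the mixture screw is bottomed (value of joint mixture_screw below 0.06 rad), for 0.1 s.
At the end, for the whole second after the job is handed in: The cover stands open by at least 90 of its 100 mm, the release tab is up, and the mixture screw is backed off half a turn from its bottom, within 20 degrees either way (2.79 to 3.49 rad) (value of joint cover above 0.09 m and value of joint mixture_screw between 2.79 and 3.49 rad and value of joint release_tab below 0.02 rad); the robot touches nothing.
It fails at once if a bystander part is moved more than 30 mm (distance of any of canister, starter_cup, extension_bar, throttle_lever from where it was at the start of the episode above 0.03 m).
It also fails if it takes over 51 s, if anything falls off the work surface, if the arm or the gripper's body presses on something with over 40 N, if the wrist force passes 120 N, or if a joint passes its speed limit or range.

## Working session

There is one attempt and no reset: what is moved stays moved. The work goes in short steps, each a Python script; the robot and the scene stay as the last script left them, time stands still between calls to the robot, and variables do not carry over. Pictures are saved under pics/ and viewed, and the job is handed in when it is done.

```bash
ls; mkdir -p pics
python3 - <<'E'
from cell import manip
import cv2
s=manip.read_state();print(s)
for n in ["scene","top","wrist"]:
    c=manip.camera(n);cv2.imwrite(f"pics/{n}0.png",c["pixels"][:,:,::-1]);print(n,{k:v for k,v in c.items() if k!="pixels"})
E
```

```text
pics
{'time': 0.0, 'joint_pos': array([-1.35072795,  0.60016541, -0.00253904,  1.60013407,  0.00178613,
        0.9429055 , -0.07981482]), 'qvel': array([-0.0010665 ,  0.00090345, -0.00145574,  0.00137983, -0.00063713,
        0.00032388, -0.00108837]), 'effort': array([-3.85296225e-04, -7.76483059e+01,  1.56479906e+00, -2.58002812e+01,
        1.23706885e-02,  9.21653991e-03, -8.83312964e-06]), 'tcp_pos': array([0.21189668, 0.69288459, 0.25538638]), 'eef_rot': array([ 0.56799196, -0.42097107,  0.56884571,  0.42021786]), 'ft_force': array([ 0.0937052 , -0.13268399,  0.14428946]), 'wrist_torque': array([0.0510564 , 0.01142435, 0.00228064]), 'opening': 0.08558906619960399}
scene {'fx': 449.84388571290464, 'fy': 449.84388571290464, 'cx': 281.47332418157805, 'cy': 208.49250519137976, 'rvec': array([ 2.09934218,  1.3855265 , -0.528063  ]), 'tvec': array([-0.25717964, -0.36492299,  1.27537516])}
top {'fx': 423.71222360278665, 'fy': 423.71222360278665, 'cx': 280.0715090860355, 'cy': 212.25581506666074, 'rvec': array([ 2.15113518, -2.12247125,  0.16192913]), 'tvec': array([0.0387215 , 0.60176719, 1.02648055])}
wrist {'fx': 295.0518282317212, 'fy': 295.0518282317212, 'cx': 276.113527000766, 'cy': 208.58318665096624, 'mount': array([[-3.91416488e-04, -3.13021249e-01,  9.49746042e-01,
        -1.18357458e-01],
       [ 7.95624581e-04, -9.49745912e-01, -3.13020878e-01,
         8.04708171e-02],
       [ 9.99999607e-01,  6.33119765e-04,  6.20793609e-04,
         9.60939909e-04],
       [ 0.00000000e+00,  0.00000000e+00,  0.00000000e+00,
         1.00000000e+00]])}
```

View pics/scene0.png

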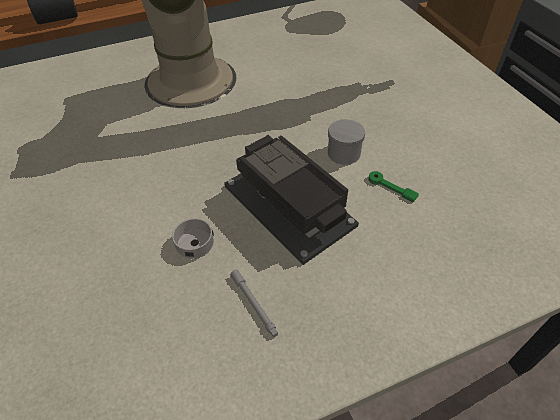

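View pics/top0.png

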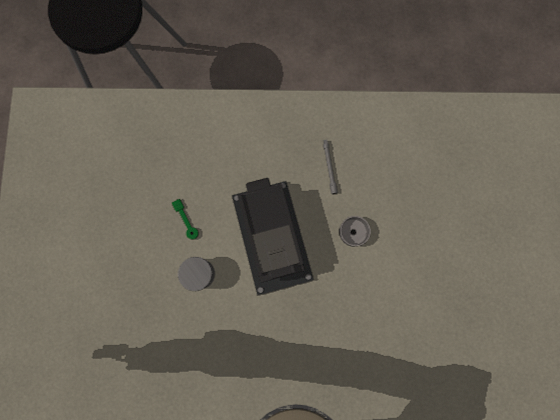

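View pics/wrist0.png

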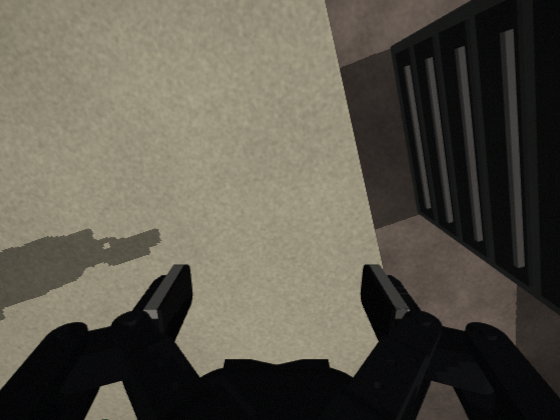

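Run:
```python
import cv2,numpy as np
a=cv2.imread("pics/top0.png")[165:305,150:390]
a=np.clip(a*1.0*2.0,0,255).astype('uint8')
cv2.imwrite("pics/topz.png",cv2.resize(a,None,fx=3.3,fy=3.3,interpolation=cv2.INTER_CUBIC))
a=cv2.imread("pics/scene0.png")[120:275,210:370]
a=np.clip(a*1.0*2.0,0,255).astype('uint8')
cv2.imwrite("pics/scenez.png",cv2.resize(a,None,fx=3.8,fy=3.8,interpolation=cv2.INTER_CUBIC))
```

```text
(no output)
```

View pics/topz.png

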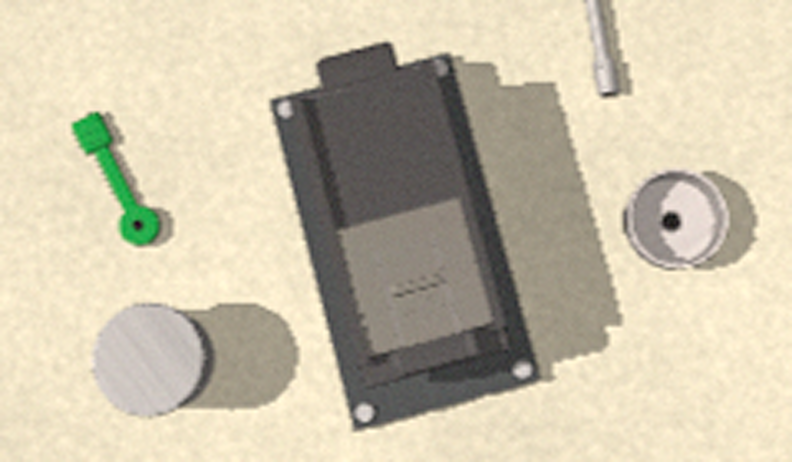

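View pics/scenez.png

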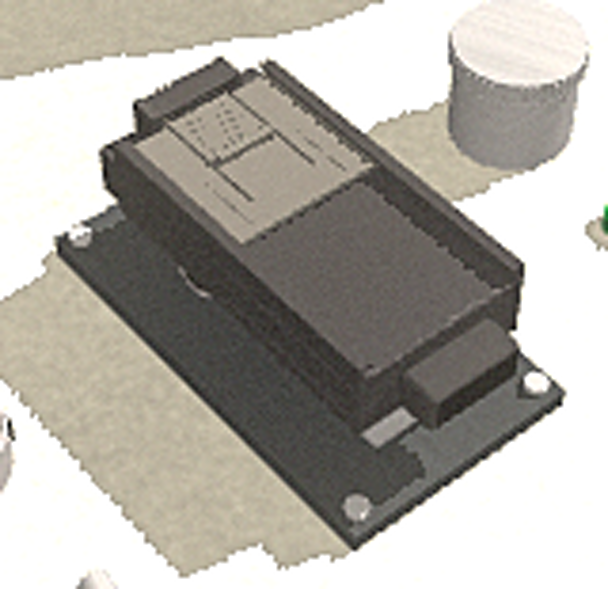

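```bash
cat > h.py <<'E'
from cell import manip
import cv2,numpy as np
from scipy.spatial.transform import Rotation as R
def ray(c,uv,z):
    Rm=cv2.Rodrigues(c["rvec"])[0];C=-Rm.T@c["tvec"]
    uv=np.atleast_2d(uv);d=np.c_[(uv[:,0]-c["cx"])/c["fx"],(uv[:,1]-c["cy"])/c["fy"],np.ones(len(uv))]@Rm
    return C+d*((z-C[2])/d[:,2])[:,None]
def proj(c,P):
    Rm=cv2.Rodrigues(c["rvec"])[0];p=np.atleast_2d(P)@Rm.T+c["tvec"]
    return np.c_[p[:,0]/p[:,2]*c["fx"]+c["cx"],p[:,1]/p[:,2]*c["fy"]+c["cy"]]
E
python3 - <<'E'
from h import *
for n,win in (("top",(230,330,170,300)),("scene",(225,360,130,265))):
    c=manip.camera(n);im=c["pixels"].astype(int);g=im.mean(2)
    sub=g[win[2]:win[3],win[0]:win[1]]
    print(n,np.histogram(sub,bins=range(20,180,5)))
    lo,hi=(62,92)
    # plate+box dark mask
    m=((g<75)).astype('uint8');k=np.zeros_like(m);k[win[2]:win[3],win[0]:win[1]]=1;m*=k
    if n=="top": 
        P=ray(c,[[237,198],[286,184],[260,290],[309,277]],.014); print("bolts",P, np.linalg.norm(P[0]-P[1]),np.linalg.norm(P[0]-P[2]))
    P=None
    row={'top':(250,),'scene':(165,170)}[n]
    for r in row: print(r,g[r,win[0]:win[1]].astype(int))
E
```

```text
top (array([  17,  370,  451,  333, 2689,  507,  117,  118,  154, 1344, 1864,
        672,   37,   54,   64,   77,   99,  625, 2627,  772,    9,    0,
          0,    0,    0,    0,    0,    0,    0,    0,    0]), array([ 20,  25,  30,  35,  40,  45,  50,  55,  60,  65,  70,  75,  80,
        85,  90,  95, 100, 105, 110, 115, 120, 125, 130, 135, 140, 145,
       150, 155, 160, 165, 170, 175]))
bolts [[ 0.64298454  0.16082342  0.014     ]
 [ 0.6822966   0.03240445  0.014     ]
 [ 0.4058092   0.09527233  0.014     ]
 [ 0.44018481 -0.02910371  0.014     ]] 0.13430141460976192 0.24606723991283788
250 [117 115 115 114 116 115 114 111 111 113 113 113 114 111 114  98  48  40
  41  45  43  42  45  44  42  43  57  69  69  69  67  68  67  67  68  68
  66  67  68  68  66  65  67  62  55  63  67  67  70  67  65  65  63  59
  56  65  68  68  69  67  67  68  68  69  68  62  52  44  45  40  29  31
  27  31  28  44  65  73  74  74  73  74  72  73  72  73  74  73  75  71
  72  74  75  74  72  76  75  73  72  68]
scene (array([ 212,  836, 1836, 1547,  338, 1663, 1272,  435,  128,  278,  379,
        6
[... 715 characters left out ...]
  90  90  88  92  91  92  91  91  91
  91  95  92  89  88  89  89  93  92  94  91  92  91  85  83 166 161 156
 151 155 153 155 149 150 146 147 153]
170 [143 140 133 135 142 146 145 144 146 141 140 146 155  83  18  26  33  30
  31  33  32  32  32  30  35  31  34  29  43  53  50  47  47  65  85  81
  81  79  81  79  82  66  80  80  78  79  79  70  44  56  85  79  78  77
  81  77  81  76  80  78  79  78  79  78  78  78  79  80  81  82  83  63
  48  36  26  53  48  49  48  54  51  48  52  53  31  31  36  34  34  33
  35  31  30  28  42  50  51  47  43  58  87  95  90  84  90  95  91  89
  85  88  85  82  81 155 150 151 150 147 148 151 151 149 143 152 148 149
 152 150 149 151 151 145 151 149 152]
```

Run:
```python
from h import *
for n,win,seed,lo,hi in (("top",(230,330,170,300),(262,250),56,90),("scene",(225,360,130,265),(300,165),62,95)):
    c=manip.camera(n);g=c["pixels"].astype(float).mean(2)
    m=((g>lo)&(g<hi)).astype('uint8')
    m=cv2.morphologyEx(m,cv2.MORPH_OPEN,np.ones((2,2),np.uint8))
    k,l,st,ce=cv2.connectedComponentsWithStats(m,connectivity=4)
    mm=(l==l[seed[1],seed[0]]).astype('uint8')
    mm=cv2.morphologyEx(np.pad(mm,0),cv2.MORPH_CLOSE,np.ones((5,5),np.uint8))
    cs=max(cv2.findContours(mm,0,cv2.CHAIN_APPROX_NONE)[0],key=cv2.contourArea)[:,0]
    P=ray(c,cs,.1045)[:,:2]
    r=cv2.minAreaRect((P*1000).astype('float32'));print(n,cs.min(0),cs.max(0),r);print(cv2.boxPoints(r))
    # plate: dark+all box (top)
    if n=="top":
        b=ray(c,[[237,198],[286,184],[260,290],[309,277]],.016)
        print("yaw",np.degrees(np.arctan2(*( (b[0]-b[2]+b[1]-b[3])[[1,0]]))),b.mean(0))
    v=cv2.cvtColor(np.clip(g*2,0,255).astype('uint8'),cv2.COLOR_GRAY2BGR);cv2.drawContours(v,[cs[:,None]],-1,(0,0,255),1)
    v=v[win[2]:win[3],win[0]:win[1]];cv2.imwrite(f"pics/m_{n}.png",cv2.resize(v,None,fx=4,fy=4,interpolation=0))
```

```text
top [254 226] [299 272] ((503.07061767578125, 54.07320785522461), (93.27152252197266, 90.57096099853516), 16.10920524597168)
[[445.7007     84.64056  ]
 [470.83133    -2.3740988]
 [560.44055    23.50586  ]
 [535.30994   110.520515 ]]
yaw 14.84760630707636 [0.54261828 0.06480244 0.016     ]
scene [247 141] [307 184] ((508.0802001953125, 57.02961349487305), (94.33145141601562, 87.23271179199219), 15.972028732299805)
[[450.73343   85.98371 ]
 [474.7371     2.118515]
 [565.427     28.075516]
 [541.42334  111.94071 ]]
```

View pics/m_top.png

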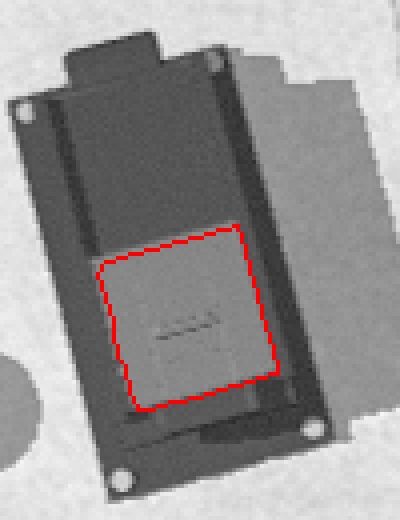

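View pics/m_scene.png

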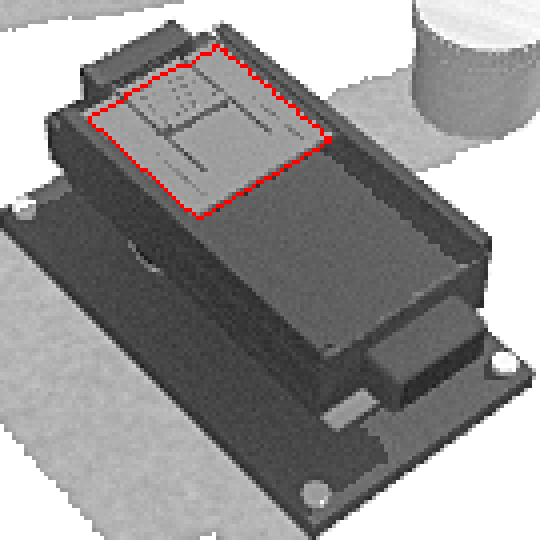

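```bash
cat >> h.py <<'E'
O=np.array([.504,.0545,0]);YAW=np.radians(15.2)
def B(x,y,z): c,s=np.cos(YAW),np.sin(YAW);return O+np.array([c*x-s*y,s*x+c*y,z])
def ori(a):
    # tool x down, tool z at world azimuth a
    X=np.array([0,0,-1.]);Z=np.array([np.cos(a),np.sin(a),0]);Y=np.cross(Z,X)
    q=R.from_matrix(np.c_[X,Y,Z]).as_quat();return q[[3,0,1,2]]
def tcp(P,a): return manip.move_to(P,ori(a))
def st():
    s=manip.read_state();print("t%.2f"%s["time"],"tcp",s["tcp_pos"].round(4),"F",s["ft_force"].round(2),"T",s["wrist_torque"].round(3),"j7 %.3f"%s["joint_pos"][6],"op %.4f"%s["opening"]);return s
E
python3 - <<'E'
from h import *
for sgn in (90,-90):
    a=YAW+np.radians(sgn)
    print(sgn,[None if (q:=manip.solve_ik(B(x,0,z),ori(a))) is None else q.round(2) for x,z in((-.028,.25),(-.02,.125),(.08,.125))])
for d in range(-180,181,30):
    q=manip.solve_ik(B(0,0,.107),ori(YAW+np.radians(d)));print(d,None if q is None else q.round(2))
E
```

```text
90 [array([-0.22,  0.32,  0.  ,  2.16, -0.  ,  0.67,  1.62]), array([-0.11,  0.54, -0.15,  2.24,  0.21,  0.38,  1.4 ]), array([-0.12,  0.61, -0.15,  2.02,  0.17,  0.52,  1.44])]
-90 [array([-0.77,  0.39,  0.76,  2.19, -0.42,  0.71, -1.03]), array([-0.52,  0.58,  0.44,  2.27, -0.62,  0.41, -0.87]), array([-0.59,  0.68,  0.56,  2.05, -0.65,  0.59, -0.88])]
-180 [ 0.13  0.62 -0.5   2.19  0.66  0.47  2.51]
-150 [-0.69  0.71  0.72  2.25 -0.98  0.55 -1.54]
-120 [-0.51  0.62  0.43  2.24 -0.66  0.41 -1.36]
-90 [-0.52  0.63  0.44  2.24 -0.67  0.41 -0.83]
-60 [-0.46  0.61  0.34  2.23 -0.55  0.38 -0.44]
-30 [-0.39  0.59  0.24  2.23 -0.39  0.36 -0.07]
0 [-0.32  0.59  0.14  2.22 -0.24  0.35  0.29]
30 [-0.25  0.58  0.05  2.22 -0.08  0.34  0.65]
60 [-0.19  0.58 -0.04  2.22  0.07  0.35  1.02]
90 [-0.12  0.58 -0.15  2.21  0.23  0.36  1.38]
120 [-0.04  0.59 -0.26  2.21  0.38  0.39  1.75]
150 [ 0.04  0.6  -0.38  2.2   0.53  0.43  2.12]
180 [ 0.13  0.62 -0.5   2.19  0.66  0.47  2.51]
```

Run:
```python
from h import *
tcp(B(-.05,0,.26),YAW+np.pi/2);s=st()
c=manip.camera("wrist")
cv2.imwrite("pics/w1.png",np.clip(c["pixels"][:,:,::-1]*1.8,0,255));np.save("w1pose.npy",np.r_[s["tcp_pos"],s["eef_rot"]]);np.save("w1.npy",c["pixels"])
```

```text
t2.82 tcp [0.456  0.0421 0.26  ] F [ 0.19 -0.38  0.22] T [-0.033 -0.01  -0.011] j7 1.639 op 0.0856[ WARN:0@1.951] global loadsave.cpp:1063 imwrite_ Unsupported depth image for selected encoder is fallbacked to CV_8U.
```

View pics/w1.png

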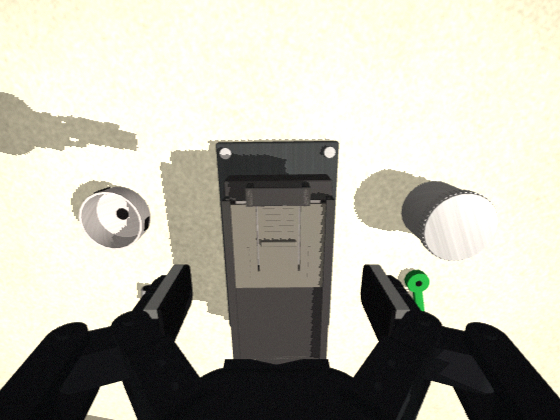

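```bash
cat >> h.py <<'E'
def wray(c,pose,uv,z):
    q=pose[3:];M=np.eye(4);M[:3,:3]=R.from_quat(q[[1,2,3,0]]).as_matrix();M[:3,3]=pose[:3];M=M@c["mount"]
    uv=np.atleast_2d(uv);d=np.c_[(uv[:,0]-c["cx"])/c["fx"],(uv[:,1]-c["cy"])/c["fy"],np.ones(len(uv))]@M[:3,:3].T
    C=M[:3,3];return C+d*((z-C[2])/d[:,2])[:,None]
def toB(P):
    d=np.atleast_2d(P)-O;c,s=np.cos(YAW),np.sin(YAW);return np.c_[c*d[:,0]+s*d[:,1],-s*d[:,0]+c*d[:,1],d[:,2]]
E
python3 - <<'E'
from h import *
a=np.load("w1.npy").astype(float)[185:300,215:345]
cv2.imwrite("pics/w1z.png",np.clip(cv2.resize(a[:,:,::-1],None,fx=5,fy=5,interpolation=cv2.INTER_CUBIC)*2.5,0,255).astype('uint8'))
c=manip.camera("wrist");p=np.load("w1pose.npy")
print("cover",toB(wray(c,p,[[232,204],[327,204],[235,288],[323,288]],.1045))*1000)
print("ridge",toB(wray(c,p,[[261,241],[297,241]],.1105))*1000)
print("bolts",toB(wray(c,p,[[225,153],[329,152]],.016))*1000)
E
```

```text
cover [[-43.76503291 -41.26465196 104.5       ]
 [-43.90609976  51.11357006 104.5       ]
 [ 50.63366768 -42.30509959 104.5       ]
 [ 50.51453533  52.09511754 104.5       ]]
ridge [[ -7.23397326 -13.30557628 110.5       ]
 [ -7.28456345  22.4049407  110.5       ]]
bolts [[-81.07839001 -60.59567709  16.        ]
 [-82.49509264  65.95635558  16.        ]]
```

View pics/w1z.png

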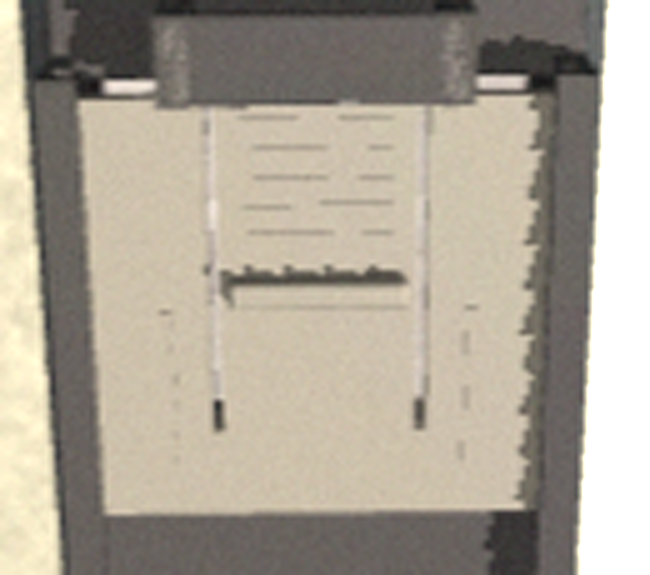

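```bash
cat >> h.py <<'E'
O=B(.0015,.003,0)
E
python3 - <<'E'
from h import *
a=YAW+np.pi/2
manip.move_gripper(0.0,40)
tcp(B(-.024,0,.145),a);st()
print(manip.movel(B(-.024,0,.120),velocity=.04,force_limit=2.0));s=st()
c=manip.camera("scene");cv2.imwrite("pics/s2.png",c["pixels"][:,:,::-1])
c=manip.camera("wrist");cv2.imwrite("pics/w2.png",np.clip(c["pixels"][:,:,::-1]*1.8,0,255).astype('uint8'))
E
```

```text
t4.22 tcp [0.4812 0.0513 0.1451] F [ 0.45 -0.03  0.13] T [ 0.015 -0.036  0.032] j7 1.640 op 0.0000
True
t4.72 tcp [0.482  0.0515 0.1268] F [-0.32 -0.2   7.65] T [ 0.085  0.079 -0.013] j7 1.640 op -0.0000
```

View pics/w2.png

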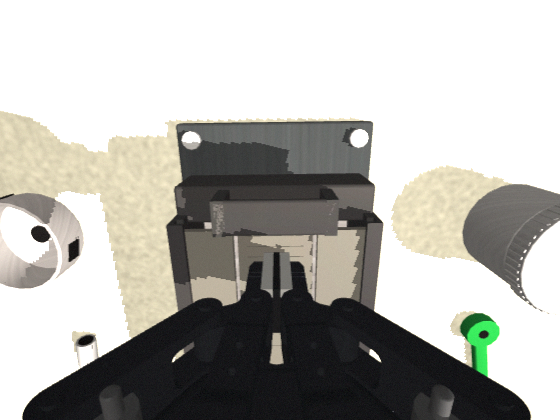

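View pics/s2.png

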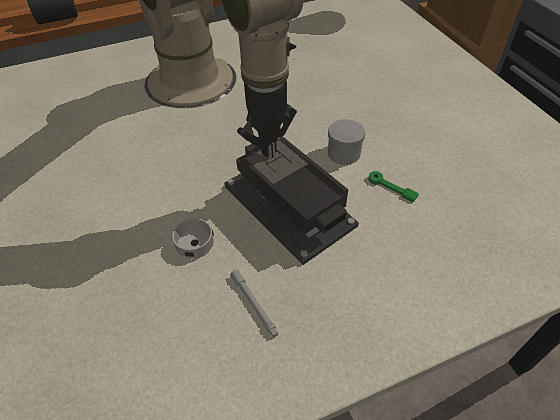

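Run:
```python
from h import *
s=manip.read_state();p=s["tcp_pos"].copy();d=np.array([np.cos(YAW),np.sin(YAW),0])
p[2]=.1264;manip.movel(p,velocity=.01);st()
print(manip.movel(p+d*.02,velocity=.03,force_limit=25));st()
c=manip.camera("wrist");cv2.imwrite("pics/w3.png",np.clip(c["pixels"][:,:,::-1]*1.8,0,255).astype('uint8'))
```

```text
t5.07 tcp [0.482  0.0515 0.1267] F [-1.09 -0.84  9.46] T [-0.021  0.246 -0.005] j7 1.640 op -0.0003
False
t5.88 tcp [0.5016 0.0571 0.1267] F [-1.02  0.97  8.73] T [0.16 0.13 0.06] j7 1.639 op 0.0002
```

View pics/w3.png

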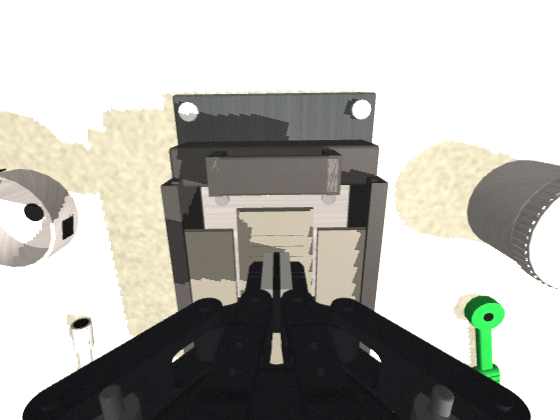

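The tab is down and the cover has moved (its rear edge is at row 230, with a gap behind the bridge). I'll keep sliding to the stop.

Run:
```python
from h import *
s=manip.read_state();p=s["tcp_pos"].copy();d=np.array([np.cos(YAW),np.sin(YAW),0]);p[2]=.1264
print(manip.movel(p+d*.095,velocity=.06,force_limit=12));st();manip.hold(.3);st();print(toB(manip.read_state()["tcp_pos"]))
c=manip.camera("wrist");cv2.imwrite("pics/w4.png",np.clip(c["pixels"][:,:,::-1]*1.8,0,255).astype('uint8'))
c=manip.camera("top");cv2.imwrite("pics/t4.png",np.clip(c["pixels"][165:305,150:390,::-1]*1.8,0,255).astype('uint8').repeat(3,0).repeat(3,1))
```

```text
True
t7.22 tcp [0.5815 0.0794 0.1268] F [-2.47 -0.03 12.22] T [-0.023  0.526  0.062] j7 1.635 op 0.0002
t7.52 tcp [0.5814 0.0794 0.1269] F [-1.74 -0.25 11.07] T [-0.039  0.367  0.018] j7 1.635 op -0.0001
[[0.07973769 0.00077408 0.1269016 ]]
```

View pics/w4.png

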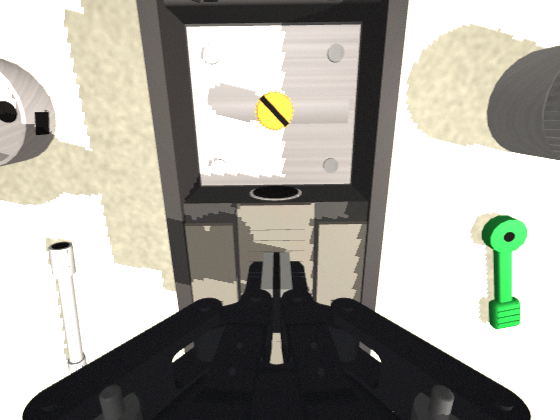

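View pics/t4.png

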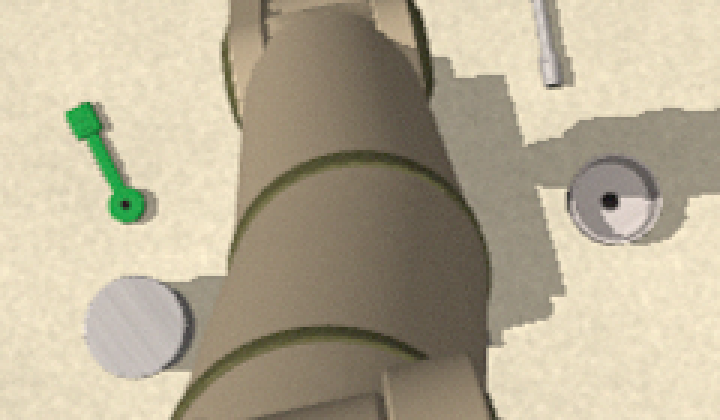

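Run:
```python
from h import *
s=st();pose=np.r_[s["tcp_pos"],s["eef_rot"]];c=manip.camera("wrist");np.save("w4.npy",c["pixels"])
print("cover rear edge",toB(wray(c,pose,[[200,221],[350,221]],.1045)))
im=c["pixels"].astype(int);m=((im[:,:,0]>90)&(im[:,:,2]<60)&(im[:,:,0]-im[:,:,2]>60)).astype('uint8');m[:60]=0;m[170:]=0
m[:,:240]=0;m[:,310:]=0
m=cv2.morphologyEx(m,cv2.MORPH_CLOSE,np.ones((7,7),np.uint8))
cs=max(cv2.findContours(m,0,1)[0],key=cv2.contourArea);print(cv2.boundingRect(cs),cv2.fitEllipse(cs))
e=cv2.fitEllipse(cs)[0];P=wray(c,pose,[e,(e[0]-10,e[1]-13),(e[0]+10,e[1]+13)],.097);print("screw",P,toB(P))
a=im[60:170,220:330];cv2.imwrite("pics/w4z.png",np.clip(cv2.resize(a[:,:,::-1].astype('uint8'),None,fx=5,fy=5)*1.8,0,255).astype('uint8'))
```

```text
t7.62 tcp [0.5814 0.0795 0.1269] F [-2.44 -0.25 10.45] T [ 0.048  0.427 -0.015] j7 1.635 op -0.0001
cover rear edge [[ 0.052874   -0.03708101  0.1045    ]
 [ 0.0528103   0.03937125  0.1045    ]]
(256, 92, 37, 38) ((273.889892578125, 110.7156982421875), (35.321834564208984, 36.17890548706055), 13.547385215759277)
screw [[0.50398677 0.05819989 0.097     ]
 [0.49961339 0.05213175 0.097     ]
 [0.50847567 0.06442832 0.097     ]] [[-0.00054269  0.00057393  0.097     ]
 [-0.00635408 -0.00413528  0.097     ]
 [ 0.0054222   0.00540752  0.097     ]]
```

View pics/w4z.png

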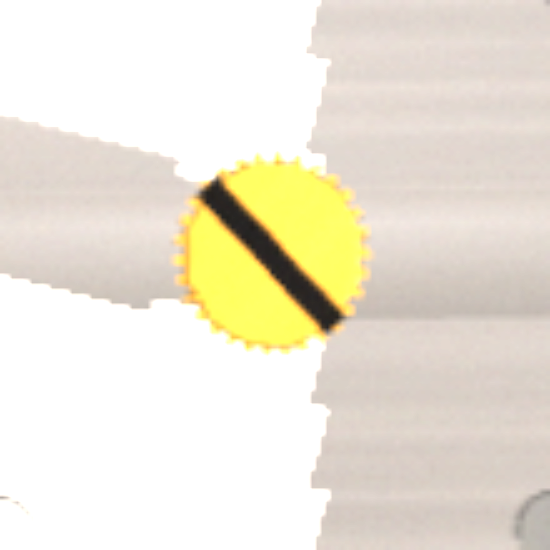

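Run:
```python
from h import *
s=manip.read_state();p=s["tcp_pos"].copy();d=np.array([np.cos(YAW),np.sin(YAW),0]);p[2]=.1267
print(manip.movel(p+d*.006,velocity=.02,force_limit=20));s=st();print(s["ft_force"]@d,toB(s["tcp_pos"]));
manip.hold(.4);s=st();print(s["ft_force"]@d)
pose=np.r_[s["tcp_pos"],s["eef_rot"]];c=manip.camera("wrist")
g=c["pixels"].astype(int).mean(2);print(g[195:235,215].astype(int),g[195:235,345].astype(int))
```

```text
True
t8.01 tcp [0.5817 0.0795 0.1269] F [-2.6  -0.2  12.69] T [-0.03   0.622  0.027] j7 1.635 op -0.0002
-2.5640957982330033 [[0.0800442  0.00074645 0.12688134]]
t8.41 tcp [0.5817 0.0795 0.1269] F [-2.22 -0.56 11.22] T [-0.113  0.576  0.04 ] j7 1.635 op -0.0003
-2.290190854202918
[23 22 23 24 24 22 24 24 55 55 57 57 58 56 58 55 56 56 55 56 55 57 35 33
 34 32 33 35 40 43 50 60 61 60 61 60 61 60 61 59] [ 24  22  22  23  22  24  40  60  60  61  61  61  53  50  51  36  31  33
  31  58  61  58  60  36  33  31  39  41  55 104 109 109 109 108 108 107
 108 108 108 107]
```

```bash
cat >> h.py <<'E'
SC=B(-.0005,.0006,0)
E
python3 - <<'E'
from h import *
s=manip.read_state();p=s["tcp_pos"].copy();p[2]=.165;manip.movel(p,velocity=.12)
P=SC+[0,0,.165]
q=manip.solve_ik(P,ori(YAW+np.radians(60)));q=np.array(q,float);q[6]=-.7;print(q.round(2))
manip.goto_joints(q);manip.move_gripper(.045,40);s=st()
Rm=R.from_quat(s["eef_rot"][[1,2,3,0]]).as_matrix();print(Rm.round(3),s["tcp_pos"]-P,np.degrees(np.arctan2(Rm[1,2],Rm[0,2])-YAW))
c=manip.camera("wrist");cv2.imwrite("pics/w5.png",np.clip(c["pixels"][:,:,::-1]*1.8,0,255).astype('uint8'))
c=manip.camera("scene");cv2.imwrite("pics/s5.png",np.clip(cv2.resize(c["pixels"][100:260,200:380,::-1],None,fx=4,fy=3.7)*1.5,0,255).astype('uint8'))
E
```

```text
[-0.35  0.48  0.17  2.19 -0.17  0.48 -0.7 ]
t11.44 tcp [0.504  0.0582 0.165 ] F [-0.47 -0.14 -0.98] T [ 0.055 -0.02  -0.014] j7 -0.700 op 0.0453
[[ 0.     0.607  0.795]
 [ 0.     0.795 -0.607]
 [-1.     0.    -0.   ]] [-1.23011917e-05  2.16507306e-06  1.53622406e-05] -52.56413695143612
```

View pics/w5.png

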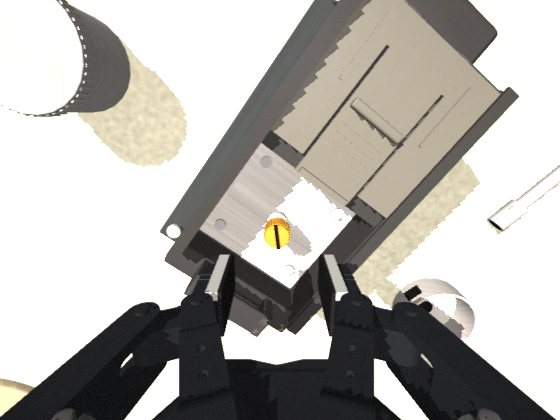

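View pics/s5.png

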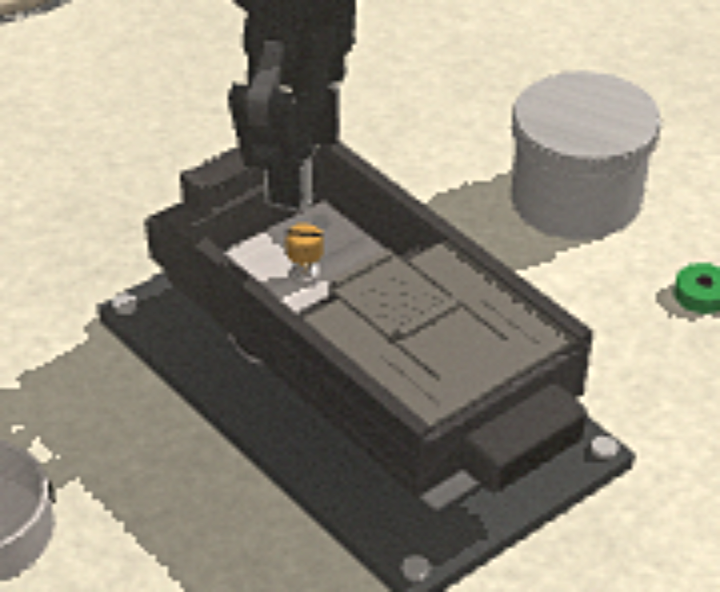

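Run:
```python
from h import *
s=manip.read_state();pose=np.r_[s["tcp_pos"],s["eef_rot"]];c=manip.camera("wrist")
im=c["pixels"].astype(int);m=((im[:,:,0]-im[:,:,2]>50)&(im[:,:,0]>90)).astype('uint8')
m=m[200:265,245:310].copy()
a=im[200:265,245:310].astype('uint8');cv2.imwrite("pics/w5z.png",np.clip(cv2.resize(a[:,:,::-1],None,fx=8,fy=8,interpolation=0)*1.8,0,255).astype('uint8'))
```

```text
(no output)
```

View pics/w5z.png

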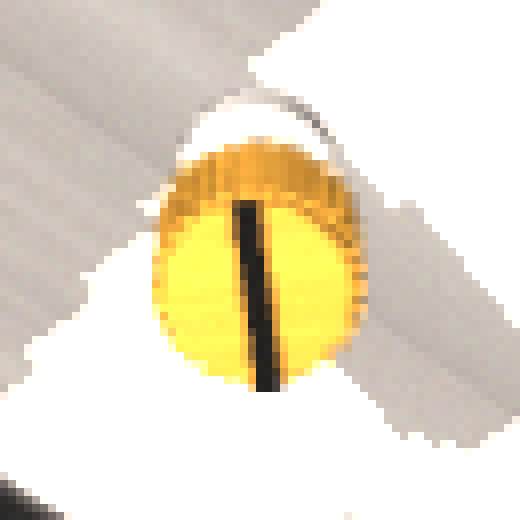

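Run:
```python
from h import *
s=manip.read_state();pose=np.r_[s["tcp_pos"],s["eef_rot"]];c=manip.camera("wrist")
P=wray(c,pose,[[277.0,235.6],[275.4,225.5],[278.1,248]],.097);Rm=R.from_quat(s["eef_rot"][[1,2,3,0]]).as_matrix()
print(toB(P)*1000,"tool err",((P[0]-s["tcp_pos"])@Rm)*1000)
d=toB(P[1])-toB(P[2]);print("slot deg",np.degrees(np.arctan2(d[0,1],d[0,0])))
```

```text
[[ 2.29740595e-02  6.63192429e-01  9.70000000e+01]
 [ 5.25829108e+00  6.05302530e+00  9.70000000e+01]
 [-6.93977797e+00 -5.65109701e+00  9.70000000e+01]] tool err [67.984049    0.45745505  0.27548968]
slot deg 43.816132166493745
```

Run:
```python
from h import *
P=SC+[.0003,.0001,.104]
print(manip.movel(P,velocity=.08,force_limit=10));st()
manip.move_gripper(.0,40);s=st()
q=s["joint_pos"].copy();q0=q[6]
for dq in np.r_[.2,.4,.55,.65,.7,.75,.8,.85,.9]:
    q[6]=q0-dq;manip.goto_joints(q);s=st()
    if abs(s["wrist_torque"][2])>.2: print("bottom?",dq);break
```

```text
False
t12.56 tcp [0.5045 0.0583 0.1042] F [ 0.28 -0.46 -0.08] T [-0.013  0.011 -0.022] j7 -0.673 op 0.0448
t12.93 tcp [0.5047 0.0583 0.1046] F [-1.26  0.04  6.82] T [-0.093  0.189  0.008] j7 -0.673 op 0.0161
t13.23 tcp [0.5049 0.0582 0.1046] F [ 1.95 -1.3   0.17] T [-0.261 -0.181 -0.004] j7 -0.869 op 0.0159
t13.54 tcp [0.505  0.058  0.1046] F [ 1.88 -2.66  0.58] T [-0.636 -0.301  0.009] j7 -1.066 op 0.0160
t13.81 tcp [0.505  0.0578 0.1047] F [ 2.73 -5.    0.34] T [-1.031 -0.509 -0.014] j7 -1.215 op 0.0165
t14.06 tcp [0.5051 0.0577 0.1047] F [ 2.18 -4.87 -0.53] T [-1.083 -0.59  -0.028] j7 -1.315 op 0.0159
t14.31 tcp [0.5051 0.0577 0.1047] F [ 2.29 -6.02  0.55] T [-1.158 -0.574 -0.014] j7 -1.365 op 0.0160
t14.56 tcp [0.5051 0.0576 0.1046] F [ 3.   -5.65  0.14] T [-1.193 -0.585 -0.045] j7 -1.415 op 0.0158
t14.81 tcp [0.5051 0.0575 0.1047] F [ 2.93 -5.77 -0.92] T [-1.29  -0.621  0.251] j7 -1.465 op 0.0160
bottom? 0.8
```

Run:
```python
from h import *
manip.hold(.2);s=st();q=s["joint_pos"].copy();q7=q[6]
for d in (.05,.1,.6,1.2,1.8,2.4,2.9,3.2):
    q[6]=q7+d;manip.goto_joints(q);st()
```

```text
t15.01 tcp [0.5051 0.0575 0.1047] F [ 2.83 -6.93 -0.08] T [-1.331 -0.62   0.229] j7 -1.464 op 0.0166
t15.26 tcp [0.5051 0.0575 0.1047] F [ 2.1  -1.95  0.22] T [-0.627 -0.332  0.049] j7 -1.411 op 0.0159
t15.51 tcp [0.5051 0.0576 0.1047] F [ 2.04 -2.23  0.92] T [-0.514 -0.34   0.022] j7 -1.365 op 0.0159
t16.06 tcp [0.5049 0.0581 0.1046] F [0.68 0.99 0.73] T [0.275 0.027 0.088] j7 -0.868 op 0.0164
t16.68 tcp [0.5042 0.0585 0.1046] F [-3.77  5.37  3.14] T [1.011 0.609 0.041] j7 -0.269 op 0.0163
t17.31 tcp [0.5035 0.0584 0.1046] F [-4.94  3.75  5.2 ] T [1.085 0.99  0.004] j7 0.331 op 0.0162
t17.93 tcp [0.5028 0.058  0.1046] F [-6.66  4.01  7.1 ] T [0.687 1.375 0.008] j7 0.931 op 0.0159
t18.48 tcp [0.5026 0.0574 0.1046] F [-8.04  1.88  7.62] T [0.296 1.552 0.057] j7 1.431 op 0.0162
t18.88 tcp [0.5026 0.057  0.1046] F [-7.14 -0.14  7.25] T [-0.065  1.463  0.021] j7 1.731 op 0.0164
```

Release, lift, and check the slot.

Run:
```python
from h import *
manip.move_gripper(.045);s=st()
p=s["tcp_pos"].copy();p[2]=.185;manip.movel(p,velocity=.12);s=st()
np.save("w6pose.npy",np.r_[s["tcp_pos"],s["eef_rot"]])
c=manip.camera("wrist");cv2.imwrite("pics/w6.png",np.clip(c["pixels"][:,:,::-1]*1.8,0,255).astype('uint8'))
cv2.imwrite("pics/w6z.png",np.clip(cv2.resize(c["pixels"][180:260,230:330,::-1],None,fx=7,fy=7,interpolation=0)*1.8,0,255).astype('uint8'))
```

```text
t19.27 tcp [0.5054 0.0575 0.1046] F [ 0.15  0.29 -0.37] T [0.009 0.024 0.025] j7 1.735 op 0.0448
t20.08 tcp [0.5051 0.0576 0.1846] F [ 0.17 -0.05  0.02] T [-0.057 -0.06  -0.015] j7 1.701 op 0.0449
```

View pics/w6.png

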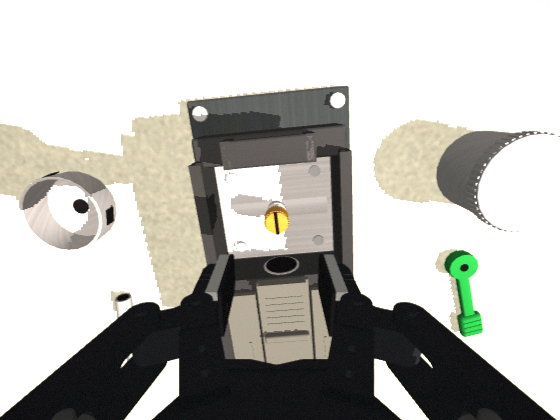

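View pics/w6z.png

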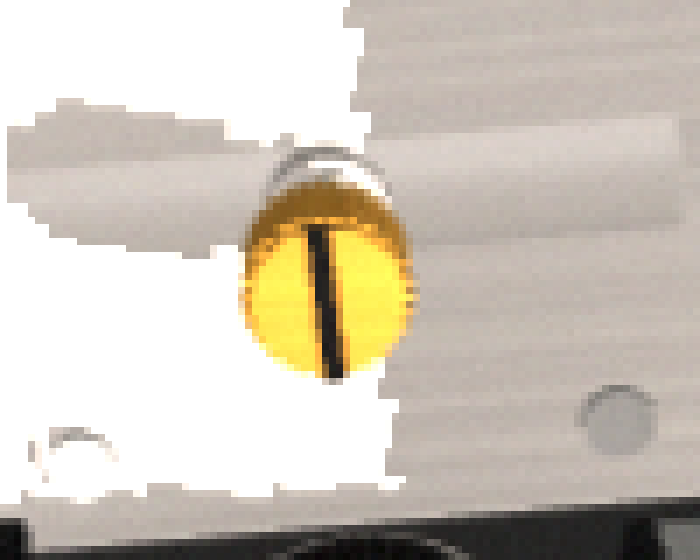

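Run:
```python
from h import *
p=np.load("w6pose.npy");c=manip.camera("wrist")
a=toB(wray(c,p,[[275.3,212.8],[277.7,233.8]],.097));d=a[1]-a[0];print("slot deg",np.degrees(np.arctan2(d[1],d[0])),a)
e=toB(wray(c,p,[[205,185],[214,255],[192,105]],.108))
l=toB(wray(c,p,[[340,155],[350,230]],.108));d=l[1]-l[0];print("rail deg",np.degrees(np.arctan2(d[1],d[0])))
manip.movel(manip.read_state()["tcp_pos"]+[0,0,.08],velocity=.12)
q=manip.read_state()["joint_pos"].copy();q[0]-=.9;q[1]-=.15;manip.goto_joints(q);st()
for n in("top","scene"):
    c=manip.camera(n);x=(160,300,150,390) if n=="top" else (100,350,150,440)
    cv2.imwrite(f"pics/{n}7.png",np.clip(cv2.resize(c["pixels"][x[0]:x[1],x[2]:x[3],::-1],None,fx=2.4 if n!="top" else 3.3,fy=2.4 if n!="top" else 3.3)*1.7,0,255).astype('uint8'))
```

```text
slot deg 1.5685309613985479 [[-0.00822881  0.00066696  0.097     ]
 [ 0.00867681  0.00112989  0.097     ]]
rail deg 6.8916119764618875
t22.63 tcp [0.2689 0.4279 0.3364] F [-1.02 -0.08 -0.39] T [-0.141  0.045  0.058] j7 1.658 op 0.0446
```

View pics/top7.png

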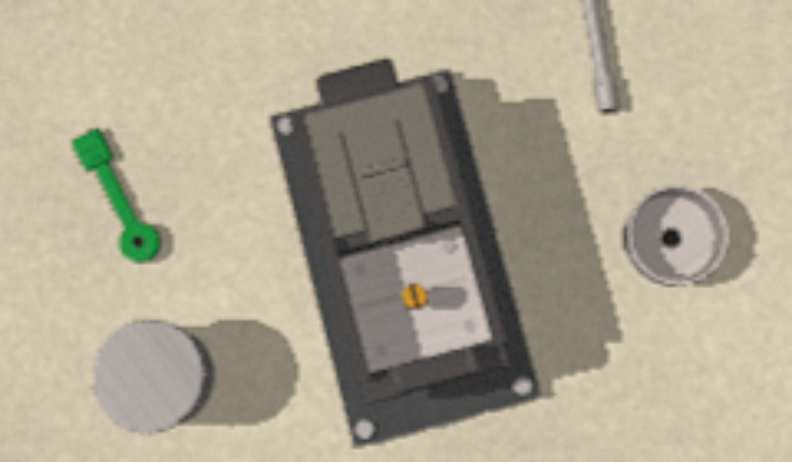

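View pics/scene7.png

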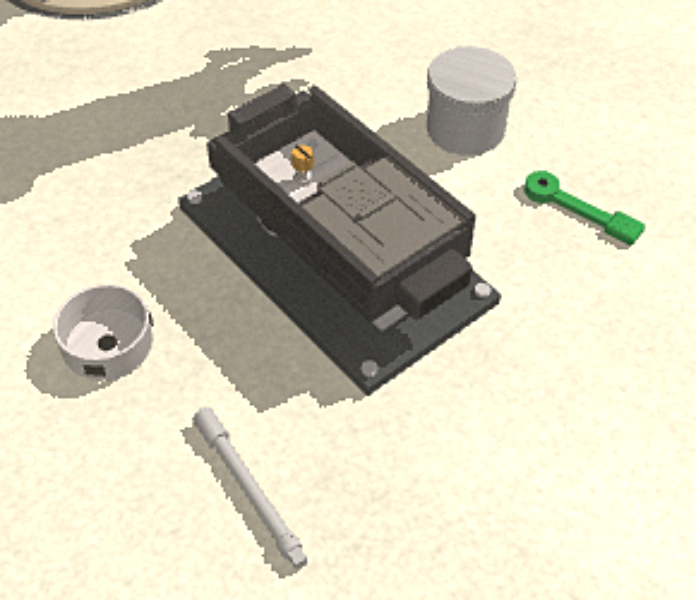

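```bash
python3 -c "
from h import *
st();manip.finish_job()"
```

```text
t22.73 tcp [0.269  0.4279 0.3365] F [-0.5  -0.06 -0.39] T [-0.189  0.034 -0.006] j7 1.658 op 0.0452
the job is handed in; nothing more can be done
```

The job was handed in at 22.7 s of the 51 s allowed. The cover was open at its stop, and the screw was bottomed and then backed off about half a turn. The arm was clear of everything, and no verdict is reported.

- **Cover:** I pressed the release tab down at about 9 N and pushed the cover along until it stopped. A further push with a 20 N limit moved it only 0.3 mm. The wrist view puts it about 98 mm open, and the last pictures show it still open with the tab apparently flush (up).
- **Mixture screw:** I turned it clockwise until the wrist torque jumped to 0.25 N m. That came after 0.80 rad of wrist turn, against 0.76 rad expected from the slot. I then turned it back 3.2 rad, including a small allowance for wind-up in the grip.
- **Final slot angle:** After release, the slot lay 1.6° off the air box's x axis. The slot alone cannot tell a half turn from no turn, so that part rests on the wrist rotation, which showed no sign of slip.
- **Other parts:** The four bystander parts look undisturbed in the last top and scene pictures.

**Disagreements:**
- A rough rail-edge check in the last wrist view gave 6.9° where 0° was expected. I put this down to coarse pixel picks. Even if it were real, the screw would still be well inside the 20° tolerance.
- The first position estimates from the three cameras differed by up to about 5 mm. I averaged them, and two close wrist views of the screw then agreed within 1 mm.

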